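# Sweep the bath toys into the open-sided tray

## Robot

A 6-joint arm with a two-finger parallel gripper is mounted at the origin on the work surface. World frame = base frame: x ahead of the robot, y to its left, z up, the work surface at z = 0. Lengths are in mm, angles in rad, forces in N, time in s.
With the tool pointing down it reaches from about 400 to 925 mm from the base axis. Payload 12.5 kg.
Tool frame: the origin (TCP) lies midway between the tips of the shut fingers; the grasp point (between the pads) lies 19 mm behind it; z points along the fingers, y is the direction in which the jaws open and shut (so a half turn about z gives the same grasp; the last joint's range is limited). The gripper opens to 95 mm and grips with 3 to 60 N. Pads are 20 mm wide; open, the fingers measure 119 mm over their backs; the gripper's body (75 mm by 180 mm) begins 59 mm behind the grasp point.
Start: joints at [-1.289, 0.491, 1.559, -0, 1.092, -0.106], TCP at [236.369, -578.599, 214.661] pointing down, gripper open.
Joint ranges: [-3.1, 3.1], [-0.84, 2.19], [0.05, 2.79], [-1.13, 4.28], [0.06, 2.93], [-2.69, 2.69]. Speed limits (rad/s): [2.22, 2.22, 2.79, 3.14, 3.14, 3.14].

## Interface

Orientations are given as [roll, pitch, yaw] about the fixed x, y, z axes, in that order (R = Rz(yaw) Ry(pitch) Rx(roll)).
In Python, from cell import * gives the robot as it stands. The module is installed in compiled form; this text tells all that it offers.
- The arm moves only by the tool carry_out, never from a script. Its argument "moves" is a list of rows, each an object of numbers: "dx", "dy", "dz": the shift along the tool's x, y, z in m; "twist": the turn about the tool's z in degrees. A call has 1 to 5 rows; each row is the pose to reach, as a shift and turn from the pose commanded when the call began, along the tool's axes at that moment; what a row does not reach only later rows make up. A row lasts 1/10 s, in which the tool goes at most 50 mm and 8.59 degrees, less where a joint would pass 70% of its speed; a pose out of reach is approached as far as the arm can. A call with a gripper value outside its range is refused whole. "grip" is the finger opening in m, from 0 to 0.0951, set as the call begins (left out, the last holds). The fingers move at their own pace and stop on an object; the grip force is fixed at half the most. Time passes only in rows, so rows that repeat a pose let the fingers close. It gives the time, the measured TCP pose, the force and the opening at its end, in the units of the state.
- state(): the state, without advancing time (a new reading comes with each control period).
- read_camera(name): name is "side" or "top" or "wrist"; returns (picture, depth): 384x512x3 uint8, red, green, blue; 384x512 float32, mm along the optical axis (not along the pixel's ray), 0 where there is no reading.
- camera_info(name): a dict with "mtx" (3x3 intrinsics, pixels), "R" (3x3) and "t" (3): a world point X has camera coordinates R X + t. Camera axes: x right, y down, z forward; pixel columns grow to the right and rows downward; lengths in mm; the calibration is good to about 2 mm. A picture is of the moment at which its call begins: read the wrist's pose just before it. camera_info takes no time and is no camera call; for the wrist camera it gives the pose at the moment of the call.
- job_done(): hands the job in, once; it reports no verdict.
The state is a dict: "t": time; "joints": joint angles; "qvel": joint speeds; "tau": joint torques, N m; "eef_pos": TCP position; "tcp_rot": TCP orientation; "ft_force": force on the tool from outside, world axes, zero at the start; "moment": the same for the moment, N m; "opening": opening from 0.0 (shut) to 1.0 (fully open).
Only numpy, scipy, OpenCV 4.12 (cv2) and the standard library are available. Lean on these libraries where they do the work, as an engineer would, in place of code of your own. Each camera call takes 0.05 s, during which the arm holds its last target. There are 200 camera calls.

## Task

Clear the changing table: use the fingers to sweep the three bath toys (blue ring, orange duck, red stacking cup) along the top into the low wooden tray through its open side, until each is completely inside. Only push them: do not pick them up, lift them or tip them over. Leave the lidded cup, the comb and the nail file where they are.

Things in the scene. Friction and masses are not known exactly. Their poses are not given: they have to be found in the camera images.
- tray: Low birch tray fixed to the top, grey felt floor flush with the top (no lip). Inside 280 mm wide (its x), 160 mm deep (its y); three walls 10 mm thick, 30 mm high. Origin: centre of the inside floor, z up. Side at its y = -80 mm fully open; inner wall faces at y = +80 and x = +-140 mm. Turned up to 12 degrees; the open side faces roughly world -y, towards the toys.
- ring: Loose blue silicone bath ring lying flat: outer diameter 60 mm, hole 32 mm, 22 mm high, 35 to 70 g. Origin at the centre of its underside, z up.
- duck: Loose orange toy duck with a red beak: flat-bottomed round body, 58 mm across at 10 to 22 mm height (48 mm at the very bottom); head to 61 mm height; 42 to 84 g. Origin at the centre of its underside, z up; beak towards its -x, reaching 32 mm from the axis.
- stackcup: Loose red stacking cup standing upside down: 58 mm across at its rim (lowest 5 mm, on the table), tapering to 44 mm at the top, 36 mm high, 28 to 56 g. Origin at the centre of its underside, z up.
- cup: White ceramic cup with a grey snap lid, 70 mm across the lid (its snap tab reaches 42 mm from the axis), 66 mm high, 0.25 kg, standing loose. Leave alone. Origin at the centre of its underside, z up.
- comb: Yellow plastic comb lying flat, loose: 160 mm long (its x), 36 mm wide (its y), 5 mm thick. Leave alone. Origin on the underside at the middle.
- file: Steel nail file with a black handle lying flat, loose: 143 mm long (its x), 13 mm wide, 5 mm thick. Leave alone. Origin on the underside near the middle.

How it is judged:
By the outcome, as a careful person would: the job done as asked, in the order asked, and still so for the second after the job is handed in, with the robot touching nothing.
It also fails if it takes over 69 s, if anything falls off the work surface, if the arm or the gripper's body presses on something with over 40 N, if the wrist force passes 120 N, or if a joint passes its speed limit or range.

## Working session

There is one attempt and no reset: what is moved stays moved. The work goes in short steps, Python scripts to look and compute and a tool call to move; the robot and the scene stay as the last step left them, time stands still between calls to the robot, and variables do not carry over. Pictures are saved under pics/ and viewed, about 8 in all and at most 12, crops included, and the job is handed in when it is done.

Besides the shell and the picture viewer there is one more tool, called after "Request:" as name(argument=value, ...) on one line, values as JSON. carry_out: Moves the arm, as the interface text tells. Its arguments: {"type":"object","properties":{"moves":{"type":"array","items":{"type":"object","properties":{"dx":{"type":"number"},"dy":{"type":"number"},"dz":{"type":"number"},"twist":{"type":"number"}}}},"grip":{"type":"number"}},"required":["moves"]}

```bash
mkdir -p pics; cat > h.py <<'E'
from cell import *
import numpy as np, cv2
def world(name,u,v,z):
    c=camera_info(name);K,R,t=map(np.array,(c["mtx"],c["R"],c["t"]))
    t=t.reshape(3)
    d=R.T@np.linalg.solve(K,np.array([u,v,1.]));o=-R.T@t
    return o+d*(z-o[2])/d[2]
def pix(name,X):
    c=camera_info(name);p=np.array(c["mtx"])@(np.array(c["R"])@np.array(X,float)+np.array(c["t"]).reshape(3))
    return p[:2]/p[2]
def save(name,f):
    p,d=read_camera(name);cv2.imwrite("pics/"+f,p[:,:,::-1]);return p,d
E
python3 - <<'E'
from h import *
s=state();print(s)
a,d=save("top","t0.png")
np.save("t0d.npy",d)
b,_=save("side","s0.png")
cv2.imwrite("pics/a0.png",cv2.resize(np.vstack([a]),(800,600))[:,:,::-1])
cv2.imwrite("pics/b0.png",b[:,:,::-1])
for u,v in [(0,0),(511,0),(0,383),(511,383),(256,192)]: print(u,v,world("top",u,v,0))
c=camera_info("top");print(-np.array(c["R"]).T@np.array(c["t"]).reshape(3))
E
```

```text
{'t': 0.0, 'joints': array([-1.28860572e+00,  4.91539543e-01,  1.55946926e+00, -8.22333659e-06,
        1.09170909e+00, -1.05569859e-01]), 'qvel': array([-2.69301466e-04, -1.33186446e-03,  1.75759087e-04,  5.23165867e-04,
        8.73570335e-06, -3.52957139e-04]), 'tau': array([-1.96859124e-03, -6.12659740e+01, -2.58184272e+01,  6.91789761e-02,
        4.82332672e-02, -9.20721982e-05]), 'eef_pos': array([ 236.28724897, -578.33577593,  214.06736576]), 'tcp_rot': array([-3.14047291e+00, -1.11318153e-04,  3.87764196e-01]), 'ft_force': array([0.30717545, 0.54837648, 0.14080464]), 'moment': array([-0.00320655, -0.02617436, -0.00683677]), 'opening': 1.0005389907280282}
0 0 [1013.89312461  496.87240402    0.        ]
511 0 [1012.73733094 -626.79888948    0.        ]
0 383 [195.56958032 478.57101626   0.        ]
511 383 [ 182.3932089  -595.43913719    0.        ]
256 192 [590.79693196 -58.57793541   0.        ]
[552.80240144 -44.05515863 866.13263176]
```

View pics/a0.png

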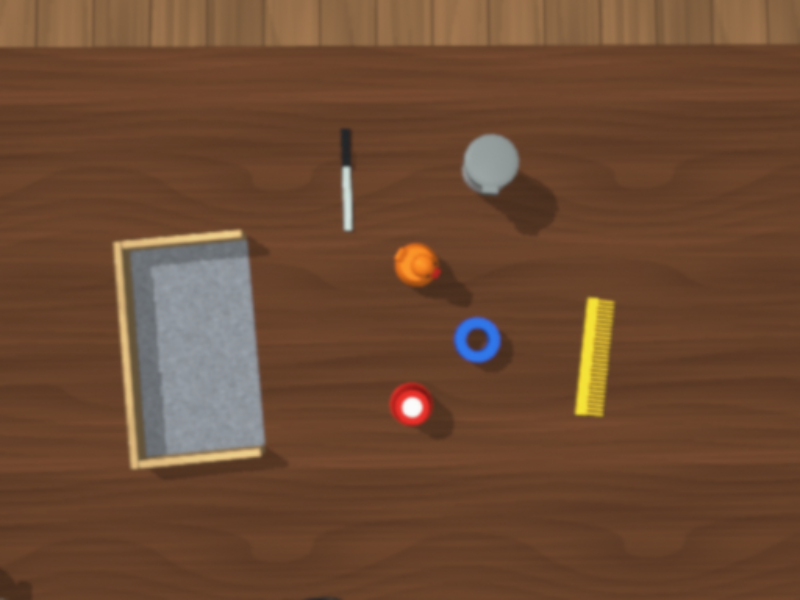

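View pics/b0.png

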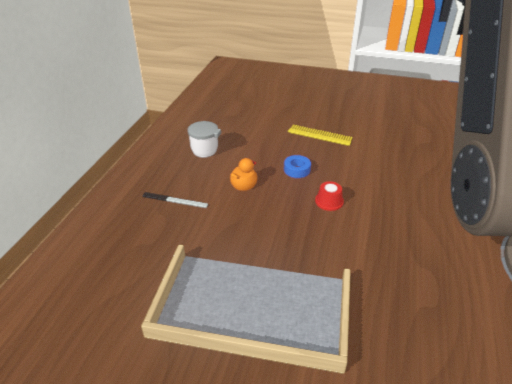

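Top view (800x600 scale): tray at the left (118–265, 235–466) with its open side facing right. Duck (417,264), ring (477,340), red cup (411,405). To be left alone: file (347,180), lidded cup (490,163), comb (594,357). Side view agrees. Straight pushes along the tray's depth axis look clear.

```bash
cat >> h.py <<'E'
def blob(m,name,z):
    cs,_=cv2.findContours(m.astype(np.uint8),cv2.RETR_EXTERNAL,cv2.CHAIN_APPROX_NONE)
    c=max(cs,key=cv2.contourArea)[:,0,:]
    return np.array([world(name,u,v,z)[:2] for u,v in c],np.float32)
def masks(p):
    h=cv2.cvtColor(p,cv2.COLOR_RGB2HSV).astype(int);H,S,V=h[...,0],h[...,1],h[...,2]
    return dict(ring=((H>100)&(H<125)&(S>150)&(V>90)),duck=((H>5)&(H<18)&(S>190)&(V>150)),
      stackcup=(((H<4)|(H>174))&(S>170)&(V>90)),
      wood=((H>10)&(H<25)&(S>60)&(S<160)&(V>170)))
def objs(p):
    m=masks(p);o={}
    for k,z in dict(ring=22,duck=16,stackcup=5).items():
        q=blob(m[k],"top",z);c,r=cv2.minEnclosingCircle(q);o[k]=np.array(c);print(k,np.round(c,1),"r",round(r,1))
    return o
E
python3 - <<'E'
from h import *
p=cv2.imread("pics/t0.png")[:,:,::-1].copy();o=objs(p)
w=masks(p)["wood"];w[:60]=0;w[:,200:]=0
q=blob(w,"top",30);rc=cv2.minAreaRect(q);print("tray",rc,np.round(cv2.boxPoints(rc),1))
# tray frame
b=cv2.boxPoints(rc);
lo=sorted(b.tolist(),key=lambda a:-a[1]) # far (y high) two, open two
far=sorted(lo[:2]);op=sorted(lo[2:])
far,op=np.array(far),np.array(op)
ex=far[1]-far[0];L=np.linalg.norm(ex);ex/=L;ey=np.array([-ex[1],ex[0]])
org=far.mean(0)-ey*90
print("L",L,"W",np.linalg.norm(far-op,axis=1),"yaw deg",np.degrees(np.arctan2(ex[1],ex[0])),"origin",org)
for k in o: d=o[k]-org;print(k,"in tray",np.round([d@ex,d@ey],1))
np.savez("tray.npz",org=org,ex=ex,ey=ey)
E
```

```text
ring [ 536.6 -160.5] r 30.2
duck [640.  -78.3] r 29.6
stackcup [449.4 -71.2] r 29.0
tray ((528.765869140625, 224.7982177734375), (299.2971496582031, 169.57818603515625), 5.140199184417725) [[372.1 295.8]
 [387.3 126.9]
 [685.4 153.8]
 [670.2 322.7]]
L 299.2971421817353 W [169.57821082 169.57820322] yaw deg 5.14019553069136 origin [529.23274633 219.60827676]
ring in tray [ -26.7 -379.2]
duck in tray [  83.7 -306.7]
stackcup in tray [-105.6 -282.5]
```

```bash
cat >> h.py <<'E'
T=np.load("tray.npz") if __import__("os").path.exists("tray.npz") else None
def tray(p): d=np.array(p)[:2]-T["org"];return np.array([d@T["ex"],d@T["ey"]])
def go(x,y,z,yaw):
    s=state();c=s["tcp_rot"][2];d=np.array([x,y])-s["eef_pos"][:2]
    print("t",round(s["t"],2),"pos",np.round(s["eef_pos"],1),"yaw",round(np.degrees(c),2),"F",np.round(s["ft_force"],1),
     "| dx %.4f dy %.4f dz %.4f twist %.2f"%((d@[np.cos(c),np.sin(c)])/1e3,(d@[np.sin(c),-np.cos(c)])/1e3,(s["eef_pos"][2]-z)/1e3,-(yaw-np.degrees(c))))
E
python3 -c "
from h import *
go(539.7,-225.4,80,92.74)"
```

```text
t 0.1 pos [ 236.3 -578.4  214.1] yaw 22.22 F [0.3 0.1 0.3] | dx 0.4144 dy -0.2120 dz 0.1341 twist -70.52
```

Request:
carry_out(moves=[{"dx": 0.2, "dy": -0.1, "dz": 0, "twist": -35}, {"dx": 0.2, "dy": -0.1, "dz": 0, "twist": -35}, {"dx": 0.2, "dy": -0.1, "dz": 0, "twist": -35}, {"dx": 0.2, "dy": -0.1, "dz": 0, "twist": -35}, {"dx": 0.2, "dy": -0.1, "dz": 0, "twist": -35}], grip=0.036)

```text
t: 0.6
eef_pos: [385.5, -407.4, 214.5]
tcp_rot: [-3.141, -0.001, 1.006]
ft_force: [-0.2, -0.7, 0.9]
opening: 0.638
```

```bash
python3 -c "
from h import *
go(539.7,-225.4,80,92.74)"
```

```text
t 0.6 pos [ 385.5 -407.4  214.5] yaw 57.64 F [-0.2 -0.7  0.9] | dx 0.2363 dy 0.0328 dz 0.1345 twist -35.10
```

Request:
carry_out(moves=[{"dx": 0.236, "dy": 0.033, "dz": 0.1, "twist": -35.1}, {"dx": 0.236, "dy": 0.033, "dz": 0.1, "twist": -35.1}, {"dx": 0.236, "dy": 0.033, "dz": 0.1, "twist": -35.1}, {"dx": 0.236, "dy": 0.033, "dz": 0.1, "twist": -35.1}, {"dx": 0.236, "dy": 0.033, "dz": 0.1, "twist": -35.1}])

```text
t: 1.1
eef_pos: [535.1, -234.1, 117.0]
tcp_rot: [-3.141, 0.0, 1.617]
ft_force: [-0.0, -0.1, -0.3]
opening: 0.379
```

Request:
carry_out(moves=[{}, {}, {}])

```text
schema error: expected keys dx, dy, dz, twist
```

```bash
python3 -c "
from h import *
go(539.7,-225.4,80,92.74)"
```

```text
t 1.1 pos [ 535.1 -234.1  117. ] yaw 92.62 F [-0.  -0.1 -0.3] | dx 0.0085 dy 0.0050 dz 0.0370 twist -0.12
```

Request:
carry_out(moves=[{"dx": 0.007, "dy": 0.005, "dz": 0.04, "twist": 0}, {"dx": 0.007, "dy": 0.005, "dz": 0.08, "twist": 0}, {"dx": 0.007, "dy": 0.005, "dz": 0.1, "twist": 0}, {"dx": 0.007, "dy": 0.005, "dz": 0.105, "twist": 0}, {"dx": 0.007, "dy": 0.005, "dz": 0.105, "twist": 0}])

```text
t: 1.6
eef_pos: [538.7, -228.5, 12.5]
tcp_rot: [-3.141, -0.001, 1.611]
ft_force: [-0.0, 0.5, 0.3]
opening: 0.378
```

```bash
python3 -c "
from h import *
p,_=save('top','t1.png');o=objs(p);go(*o['ring'],4,92.74)"
```

```text
ring [ 536.6 -160.5] r 30.2
duck [640.  -78.3] r 29.6
stackcup [450.3 -72.1] r 28.7
t 1.65 pos [ 539.1 -228.8   13.4] yaw 92.31 F [ 0.8 -0.1  0.9] | dx 0.0684 dy 0.0002 dz 0.0094 twist -0.43
```

Request:
carry_out(moves=[{"dx": 0.01, "dy": 0, "dz": 0.008, "twist": -0.3}, {"dx": 0.025, "dy": 0, "dz": 0.008, "twist": -0.3}, {"dx": 0.04, "dy": 0, "dz": 0.008, "twist": -0.3}, {"dx": 0.055, "dy": 0, "dz": 0.008, "twist": -0.3}, {"dx": 0.07, "dy": 0, "dz": 0.008, "twist": -0.3}])

```text
t: 2.15
eef_pos: [536.1, -157.0, 5.3]
tcp_rot: [3.141, 0.0, 1.617]
ft_force: [-0.3, -0.1, -0.0]
opening: 0.376
```

Request:
carry_out(moves=[{"dx": 0.015, "dy": 0, "dz": 0, "twist": 0}, {"dx": 0.03, "dy": 0, "dz": 0, "twist": 0}, {"dx": 0.045, "dy": 0, "dz": 0, "twist": 0}, {"dx": 0.06, "dy": 0, "dz": 0, "twist": 0}, {"dx": 0.075, "dy": 0, "dz": 0, "twist": 0}])

```text
t: 2.65
eef_pos: [532.6, -82.5, 4.9]
tcp_rot: [3.141, 0.0, 1.616]
ft_force: [-0.1, -0.7, 1.2]
opening: 0.377
```

```bash
python3 -c "
from h import *
p,_=save('top','t2.png');o=objs(p);go(*o['ring'],4,92.74);print(tray(o['ring']),tray(state()['eef_pos']))
save('side','s2.png')"
```

```text
ring [552.3 -42.3] r 4.3
duck [645.6 -77.8] r 27.8Traceback (most recent call last):
  File "<string>", line 3, in <module>
    p,_=save('top','t2.png');o=objs(p);go(*o['ring'],4,92.74);print(tray(o['ring']),tray(state()['eef_pos']))
                               ~~~~^^^
  File "h.py", line 25, in objs
    q=blob(m[k],"top",z);c,r=cv2.minEnclosingCircle(q);o[k]=np.array(c);print(k,np.round(c,1),"r",round(r,1))
  File "h.py", line 15, in blob
    c=max(cs,key=cv2.contourArea)[:,0,:]
      ~~~^^^^^^^^^^^^^^^^^^^^^^^^
ValueError: max() iterable argument is empty
```

```bash
python3 -c "
from h import *
save('side','s2.png');go(532,0,4,92.74)"
```

```text
t 2.75 pos [532.3 -81.8   4.8] yaw 92.72 F [ 0.5 -0.2 -0.2] | dx 0.0817 dy 0.0035 dz 0.0008 twist -0.02
```

View pics/s2.png

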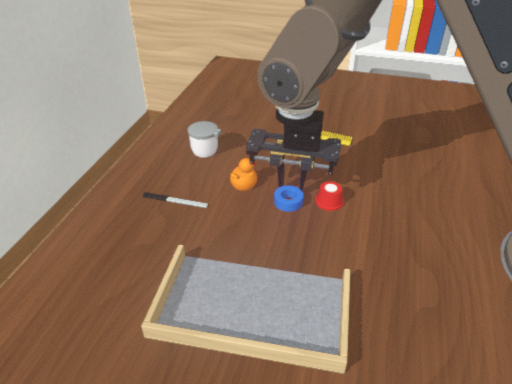

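Side view: ring (289,198) sits between both fingers, with the duck and red cup untouched.

Request:
carry_out(moves=[{"dx": 0.015, "dy": 0, "dz": 0, "twist": 0}, {"dx": 0.03, "dy": 0, "dz": 0, "twist": 0}, {"dx": 0.045, "dy": 0, "dz": 0, "twist": 0}, {"dx": 0.06, "dy": 0, "dz": 0, "twist": 0}, {"dx": 0.075, "dy": 0, "dz": 0, "twist": 0}])

```text
t: 3.25
eef_pos: [529.0, -7.3, 4.8]
tcp_rot: [-3.141, 0.0, 1.617]
ft_force: [-0.6, -0.5, 0.8]
opening: 0.377
```

Request:
carry_out(moves=[{"dx": 0.015, "dy": 0, "dz": 0, "twist": 0}, {"dx": 0.03, "dy": 0, "dz": 0, "twist": 0}, {"dx": 0.045, "dy": 0, "dz": 0, "twist": 0}, {"dx": 0.06, "dy": 0, "dz": 0, "twist": 0}, {"dx": 0.075, "dy": 0, "dz": 0, "twist": 0}])

```text
t: 3.75
eef_pos: [525.7, 67.4, 4.9]
tcp_rot: [3.142, 0.0, 1.617]
ft_force: [-0.2, -0.7, -0.2]
opening: 0.378
```

Request:
carry_out(moves=[{"dx": 0.015, "dy": 0, "dz": 0, "twist": 0}, {"dx": 0.03, "dy": 0, "dz": 0, "twist": 0}, {"dx": 0.045, "dy": 0, "dz": 0, "twist": 0}, {"dx": 0.06, "dy": 0, "dz": 0, "twist": 0}, {"dx": 0.075, "dy": 0, "dz": 0, "twist": 0}])

```text
t: 4.25
eef_pos: [522.3, 142.3, 4.9]
tcp_rot: [3.142, 0.0, 1.616]
ft_force: [-0.1, 0.3, -0.6]
opening: 0.381
```

```bash
cat >> h.py <<'E'
def side(f):
    p,_=save('side',f);m=masks(p)
    for k,z in dict(ring=11,duck=16,stackcup=5).items():
        try: q=blob(m[k],"side",z)
        except ValueError: print(k,"none");continue
        c=(q.max(0)+q.min(0))/2;print(k,"side~",np.round(c),"tray",np.round(tray(c)),"span",np.round(np.ptp(q,axis=0)))
    print("tcp tray",np.round(tray(state()["eef_pos"]),1))
E
python3 -c "
from h import *
side('s3.png');go(*(T['org']+T['ex']*-12-T['ey']*14),4,92.74)"
```

```text
ring side~ [522. 175.] tray [-11. -43.] span [60. 73.]
duck side~ [   93. -1275.] tray [ -569. -1449.] span [119. 695.]
stackcup side~ [449. -86.] tray [-107. -297.] span [57. 94.]
tcp tray [-13.8 -74.8]
t 4.3 pos [522.1 143.9   4.9] yaw 92.67 F [-1.   1.6 -0.1] | dx 0.0608 dy -0.0008 dz 0.0009 twist -0.07
```

Ring tracks as planned. Push the last 60 mm, then withdraw and rise.

Request:
carry_out(moves=[{"dx": 0.014, "dy": 0, "dz": 0, "twist": 0}, {"dx": 0.028, "dy": 0, "dz": 0, "twist": 0}, {"dx": 0.042, "dy": 0, "dz": 0, "twist": 0}, {"dx": 0.052, "dy": 0, "dz": 0, "twist": 0}, {"dx": 0.06, "dy": 0, "dz": 0, "twist": 0}])

```text
t: 4.8
eef_pos: [519.5, 202.0, 4.8]
tcp_rot: [3.142, 0.0, 1.617]
ft_force: [-0.2, -0.7, 0.6]
opening: 0.381
```

Request:
carry_out(moves=[{"dx": 0, "dy": 0, "dz": 0, "twist": 0}, {"dx": -0.02, "dy": 0, "dz": 0, "twist": 0}, {"dx": -0.06, "dy": 0, "dz": 0, "twist": 0}, {"dx": -0.07, "dy": 0, "dz": -0.04, "twist": 0}, {"dx": -0.08, "dy": 0, "dz": -0.08, "twist": 0}])

```text
t: 5.3
eef_pos: [522.7, 119.5, 85.0]
tcp_rot: [-3.139, 0.0, 1.615]
ft_force: [-0.2, 1.4, 0.7]
opening: 0.381
```

Request:
carry_out(moves=[{"dx": -0.04, "dy": 0, "dz": -0.03, "twist": 0}, {"dx": -0.08, "dy": 0, "dz": -0.05, "twist": 0}, {"dx": -0.12, "dy": 0, "dz": -0.05, "twist": 0}, {"dx": -0.16, "dy": 0, "dz": -0.05, "twist": 0}, {"dx": -0.2, "dy": 0, "dz": -0.05, "twist": 0}])

```text
t: 5.8
eef_pos: [532.1, -80.7, 135.2]
tcp_rot: [3.141, 0.0, 1.616]
ft_force: [0.1, -0.1, -0.6]
opening: 0.377
```

```bash
python3 -c "
from h import *
side('s4.png')
# behind duck, push line yaw 95.14
a=np.radians(95.5);c=np.array([640.5,-78.3]);b=c-68*np.array([np.cos(a),np.sin(a)]);print(b)
go(*b,80,95.5)"
```

```text
ring side~ [519. 237.] tray [-9. 18.] span [60. 70.]
duck side~ [638. -96.] tray [  81. -324.] span [ 59. 113.]
stackcup side~ [450. -86.] tray [-106. -297.] span [55. 94.]
tcp tray [ -23.8 -304. ]
[ 647.01751117 -145.98694149]
t 5.85 pos [532.8 -85.3 135.1] yaw 92.48 F [ 0.6 -3.8 -0.4] | dx -0.0656 dy 0.1115 dz 0.0551 twist -3.02
```

```bash
python3 -c "
from h import *
p=cv2.imread('pics/t0.png')[:,:,::-1].copy();m=masks(p)['stackcup'];m[200:]=0
q=blob(m,'top',47);a=np.radians(95.5);f=np.array([np.cos(a),np.sin(a)]);l=np.array([f[1],-f[0]])
d=q-np.array([640,-78.3]);print('fwd',(d@f).round(1),'lat',(d@l).round(1))
cv2.imwrite('pics/d0.png',cv2.resize(p[140:200,235:310,::-1],None,fx=8,fy=8))"
```

```text
fwd [-25.5 -25.3 -23.1 -22.9 -20.6 -22.4 -24.4 -26.7 -26.9 -29.2 -29.4 -27.6] lat [-13.3 -15.3 -17.1 -19.2 -21.  -23.2 -23.4 -21.6 -19.6 -17.8 -15.7 -13.5]
```

View pics/d0.png

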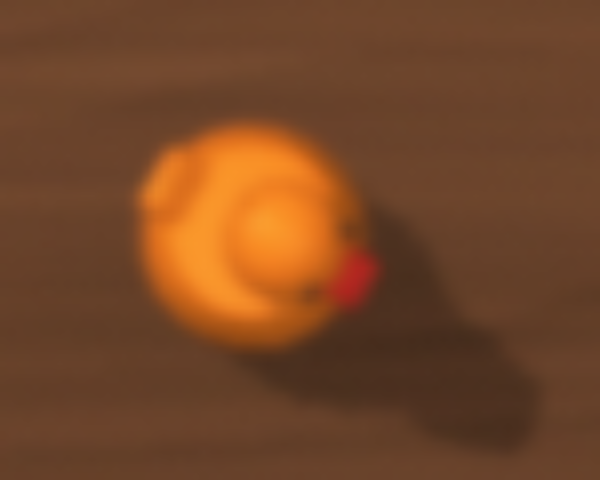

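Request:
carry_out(moves=[{"dx": -0.03, "dy": 0.04, "dz": 0, "twist": -3}, {"dx": -0.066, "dy": 0.08, "dz": 0, "twist": -3}, {"dx": -0.066, "dy": 0.111, "dz": 0, "twist": -3}, {"dx": -0.066, "dy": 0.111, "dz": 0, "twist": -3}, {"dx": -0.066, "dy": 0.111, "dz": 0, "twist": -3}], grip=0.046)

```text
t: 6.35
eef_pos: [645.8, -139.7, 134.1]
tcp_rot: [-3.14, -0.0, 1.669]
ft_force: [-0.4, 0.3, 0.7]
opening: 0.482
```

```bash
python3 -c "
from h import *
go(647.0,-146,4,95.5)"
```

```text
t 6.35 pos [ 645.8 -139.7  134.1] yaw 95.6 F [-0.4  0.3  0.7] | dx -0.0064 dy 0.0006 dz 0.1301 twist 0.10
```

The duck's beak points backwards, about 37° off the push line. A 50 mm opening should put the fingers either side of both body and beak.

Request:
carry_out(moves=[{"dx": -0.006, "dy": 0.001, "dz": 0.04, "twist": 0}, {"dx": -0.006, "dy": 0.001, "dz": 0.08, "twist": 0}, {"dx": -0.006, "dy": 0.001, "dz": 0.11, "twist": 0}, {"dx": -0.006, "dy": 0.001, "dz": 0.128, "twist": 0}, {"dx": -0.006, "dy": 0.001, "dz": 0.129, "twist": 0}], grip=0.05)

```text
t: 6.85
eef_pos: [645.6, -144.7, 3.7]
tcp_rot: [-3.137, -0.002, 1.669]
ft_force: [0.4, 0.0, 0.3]
opening: 0.524
```

Request:
carry_out(moves=[{"dx": 0, "dy": 0, "dz": 0, "twist": 0}, {"dx": 0, "dy": 0, "dz": 0, "twist": 0}])

```text
t: 7.05
eef_pos: [648.2, -145.5, 7.5]
tcp_rot: [3.14, 0.001, 1.669]
ft_force: [0.4, -0.1, -0.1]
opening: 0.523
```

```bash
python3 -c "
from h import *
p,_=save('top','t5.png');o=objs(p);go(*o['duck'],4,95.5)"
```

```text
ring [517.  235.2] r 30.6
duck [641.9 -72.5] r 27.6Traceback (most recent call last):
  File "<string>", line 3, in <module>
    p,_=save('top','t5.png');o=objs(p);go(*o['duck'],4,95.5)
                               ~~~~^^^
  File "h.py", line 25, in objs
    q=blob(m[k],"top",z);c,r=cv2.minEnclosingCircle(q);o[k]=np.array(c);print(k,np.round(c,1),"r",round(r,1))
  File "h.py", line 15, in blob
    c=max(cs,key=cv2.contourArea)[:,0,:]
      ~~~^^^^^^^^^^^^^^^^^^^^^^^^
ValueError: max() iterable argument is empty
```

Request:
carry_out(moves=[{"dx": 0.014, "dy": 0, "dz": 0, "twist": 0}, {"dx": 0.028, "dy": 0, "dz": 0, "twist": 0}, {"dx": 0.038, "dy": 0, "dz": 0, "twist": 0}, {"dx": 0.048, "dy": 0, "dz": 0, "twist": 0}, {"dx": 0.058, "dy": 0, "dz": 0, "twist": 0}])

```text
t: 7.6
eef_pos: [642.2, -86.6, 6.1]
tcp_rot: [3.141, 0.0, 1.669]
ft_force: [0.1, -0.9, 1.1]
opening: 0.528
```

Request:
carry_out(moves=[{"dx": 0.01, "dy": 0, "dz": 0, "twist": 0}, {"dx": 0.02, "dy": 0, "dz": 0, "twist": 0}, {"dx": 0.03, "dy": 0, "dz": 0, "twist": 0}, {"dx": 0.04, "dy": 0, "dz": 0, "twist": 0}, {"dx": 0.05, "dy": 0, "dz": 0, "twist": 0}])

```text
t: 8.1
eef_pos: [637.2, -37.2, 5.9]
tcp_rot: [3.142, 0.0, 1.669]
ft_force: [0.1, -2.2, 2.3]
opening: 0.527
```

```bash
python3 -c "
from h import *
side('s6.png');p=cv2.imread('pics/s6.png');cv2.imwrite('pics/c6.png',cv2.resize(p[110:290,140:380],None,fx=3,fy=3));go(*(T['org']+T['ex']*82-T['ey']*10),5,95.5)"
```

```text
ring side~ [519. 237.] tray [-9. 18.] span [60. 70.]
duck side~ [637. -26.] tray [  85. -255.] span [ 62. 106.]
stackcup side~ [450. -86.] tray [-106. -297.] span [55. 94.]
tcp tray [  84.4 -264.1]
t 8.15 pos [637.  -35.9   5.9] yaw 95.66 F [0.6 0.8 1.9] | dx 0.2541 dy -0.0002 dz 0.0009 twist 0.16
```

View pics/c6.png

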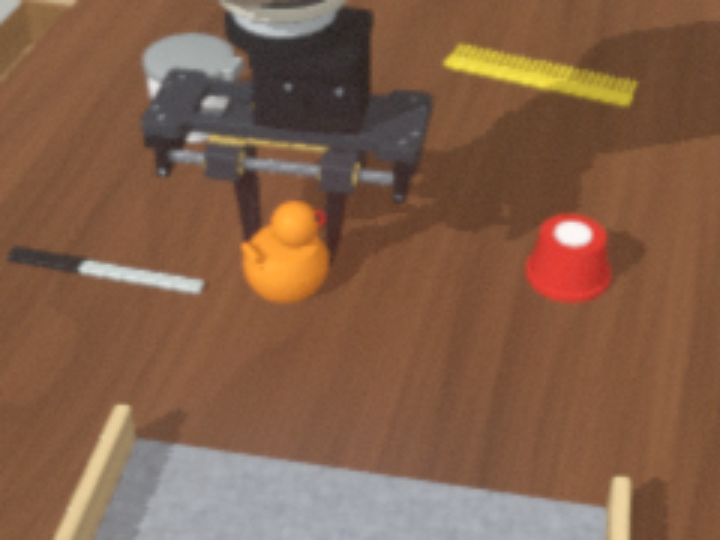

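Crop: duck upright, nestled between the fingers, with the beak clear. The file tip (203,285 in the crop) is near the path, so I'll check that clearance.

```bash
python3 -c "
from h import *
p=cv2.imread('pics/t0.png')[:,:,::-1].copy();h=cv2.cvtColor(p,cv2.COLOR_RGB2HSV)
m=(h[...,1]<60)&(h[...,2]>110);m[:,:200]=0;m[:,240:]=0
q=blob(m,'top',5);print(q.min(0),q.max(0));i=q[:,0].argmin();print(q[i],tray(q[i]))"
```

```text
[687.6961     7.088774] [776.696     22.121244]
[687.6961     9.451649] [ 138.99752083 -223.50868856]
```

Request:
carry_out(moves=[{"dx": 0.014, "dy": 0, "dz": 0, "twist": 0}, {"dx": 0.028, "dy": 0, "dz": 0, "twist": 0}, {"dx": 0.042, "dy": 0, "dz": 0, "twist": 0}, {"dx": 0.056, "dy": 0, "dz": 0, "twist": 0}, {"dx": 0.07, "dy": 0, "dz": 0, "twist": 0}])

```text
t: 8.65
eef_pos: [630.2, 33.1, 5.9]
tcp_rot: [-3.141, 0.0, 1.669]
ft_force: [-0.4, -1.3, 0.5]
opening: 0.524
```

Request:
carry_out(moves=[{"dx": 0.014, "dy": 0, "dz": 0, "twist": 0}, {"dx": 0.028, "dy": 0, "dz": 0, "twist": 0}, {"dx": 0.042, "dy": 0, "dz": 0, "twist": 0}, {"dx": 0.056, "dy": 0, "dz": 0, "twist": 0}, {"dx": 0.07, "dy": 0, "dz": 0, "twist": 0}])

```text
t: 9.15
eef_pos: [623.4, 102.5, 5.9]
tcp_rot: [-3.142, 0.0, 1.669]
ft_force: [0.4, -0.9, 0.5]
opening: 0.526
```

```bash
python3 -c "
from h import *
side('s7.png');go(*(T['org']+T['ex']*82-T['ey']*10),5,95.5)"
```

```text
ring side~ [519. 237.] tray [-8. 18.] span [59. 70.]
duck side~ [  357. -1236.] tray [ -302. -1434.] span [ 48. 610.]
stackcup side~ [450. -86.] tray [-107. -297.] span [56. 94.]
tcp tray [  83.2 -123.2]
t 9.2 pos [623.1 104.3   5.9] yaw 95.68 F [-0.3  1.7 -0.2] | dx 0.1132 dy -0.0001 dz 0.0009 twist 0.18
```

```bash
sed -i "s/p,_=save('side',f);m=masks(p)/p,_=save('side',f);m=masks(p);[v.__setitem__(slice(0,90),0) for v in m.values()]/" h.py; python3 -c "
from h import *
side('s8.png');p=cv2.imread('pics/s8.png');cv2.imwrite('pics/c8.png',cv2.resize(p[110:370,120:380],None,fx=2,fy=2))"
```

```text
ring side~ [519. 237.] tray [-9. 18.] span [59. 69.]
duck side~ [628. 107.] tray [  88. -121.] span [52. 67.]
stackcup side~ [450. -86.] tray [-107. -297.] span [56. 94.]
tcp tray [  83.2 -124.3]
```

View pics/c8.png

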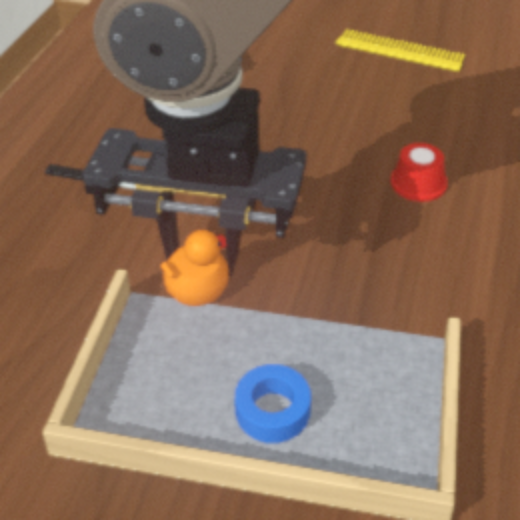

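Crop: duck (197,275) upright at the open side, ring (273,402) inside. Finish the duck, then withdraw.

Request:
carry_out(moves=[{"dx": 0.014, "dy": 0, "dz": 0, "twist": 0}, {"dx": 0.028, "dy": 0, "dz": 0, "twist": 0}, {"dx": 0.042, "dy": 0, "dz": 0, "twist": 0}, {"dx": 0.054, "dy": 0, "dz": 0, "twist": 0}, {"dx": 0.066, "dy": 0, "dz": 0, "twist": 0}])

```text
t: 9.75
eef_pos: [617.0, 168.2, 5.8]
tcp_rot: [-3.142, 0.0, 1.669]
ft_force: [-0.6, 0.4, -0.1]
opening: 0.525
```

Request:
carry_out(moves=[{"dx": 0.012, "dy": 0, "dz": 0, "twist": 0}, {"dx": 0.024, "dy": 0, "dz": 0, "twist": 0}, {"dx": 0.034, "dy": 0, "dz": 0, "twist": 0}, {"dx": 0.042, "dy": 0, "dz": 0, "twist": 0}, {"dx": 0.047, "dy": 0, "dz": 0, "twist": 0}])

```text
t: 10.25
eef_pos: [612.4, 214.6, 5.9]
tcp_rot: [3.142, 0.0, 1.669]
ft_force: [1.4, -0.4, 0.2]
opening: 0.527
```

Request:
carry_out(moves=[{"dx": 0, "dy": 0, "dz": 0, "twist": 0}, {"dx": -0.01, "dy": 0, "dz": 0, "twist": 0}, {"dx": -0.03, "dy": 0, "dz": 0, "twist": 0}, {"dx": -0.06, "dy": 0, "dz": 0, "twist": 0}, {"dx": -0.09, "dy": 0, "dz": 0, "twist": 0}])

```text
t: 10.75
eef_pos: [621.3, 122.4, 5.9]
tcp_rot: [3.142, 0.0, 1.669]
ft_force: [0.3, 0.2, -0.3]
opening: 0.529
```

Request:
carry_out(moves=[{"dx": -0.03, "dy": 0, "dz": -0.04, "twist": 0}, {"dx": -0.05, "dy": 0, "dz": -0.08, "twist": 0}, {"dx": -0.09, "dy": 0, "dz": -0.11, "twist": 0}, {"dx": -0.13, "dy": 0, "dz": -0.12, "twist": 0}, {"dx": -0.17, "dy": 0, "dz": -0.12, "twist": 0}])

```text
t: 11.25
eef_pos: [638.5, -47.7, 128.3]
tcp_rot: [3.138, 0.001, 1.668]
ft_force: [1.0, 0.4, -1.1]
opening: 0.525
```

```bash
python3 -c "
from h import *
side('s9.png')
a=np.radians(90.2);b=np.array([449.8,-71.6])-68*np.array([np.cos(a),np.sin(a)]);print(b);go(*b,80,90.2)"
```

```text
ring side~ [519. 237.] tray [-9. 18.] span [59. 70.]
duck side~ [636. 228.] tray [107.  -1.] span [2. 2.]
stackcup side~ [450. -85.] tray [-106. -297.] span [55. 95.]
tcp tray [  84.6 -281.3]
[ 450.0373643  -139.59958572]
t 11.3 pos [638.7 -53.  127.2] yaw 95.42 F [-0.5 -4.2 -0.1] | dx -0.0684 dy -0.1960 dz 0.0472 twist 5.22
```

```bash
python3 -c "
from h import *
p=cv2.imread('pics/s9.png');cv2.imwrite('pics/c9.png',cv2.resize(p[110:384,100:400],None,fx=2,fy=2))"
```

```text
(no output)
```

View pics/c9.png

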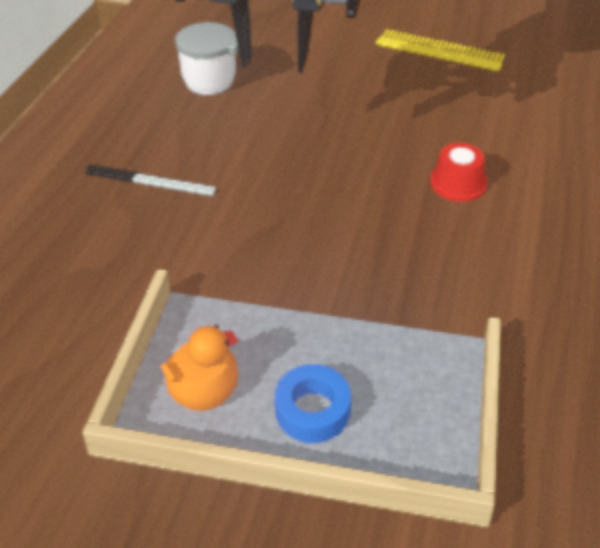

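Crop: duck (203,372) upright and ring (313,402), both inside the tray. The rest is untouched. Now the red cup.

Request:
carry_out(moves=[{"dx": -0.066, "dy": -0.194, "dz": 0, "twist": 5.2}, {"dx": -0.066, "dy": -0.194, "dz": 0, "twist": 5.2}, {"dx": -0.066, "dy": -0.194, "dz": 0, "twist": 5.2}, {"dx": -0.066, "dy": -0.194, "dz": 0, "twist": 5.2}, {"dx": -0.066, "dy": -0.194, "dz": 0, "twist": 5.2}], grip=0.036)

```text
t: 11.8
eef_pos: [446.7, -130.9, 125.9]
tcp_rot: [-3.139, -0.001, 1.575]
ft_force: [0.2, 0.1, -0.4]
opening: 0.376
```

Request:
carry_out(moves=[{"dx": 0, "dy": 0, "dz": 0, "twist": 0}, {"dx": 0, "dy": 0, "dz": 0, "twist": 0}])

```text
t: 12.0
eef_pos: [452.3, -130.0, 126.1]
tcp_rot: [3.14, 0.001, 1.577]
ft_force: [-0.5, 0.0, -1.1]
opening: 0.379
```

```bash
python3 -c "
from h import *
go(450,-139.6,4,90.2)"
```

```text
t 12.0 pos [ 452.3 -130.   126.1] yaw 90.38 F [-0.5  0.  -1.1] | dx -0.0096 dy -0.0023 dz 0.1221 twist 0.18
```

Request:
carry_out(moves=[{"dx": -0.01, "dy": -0.001, "dz": 0.04, "twist": 0}, {"dx": -0.01, "dy": -0.001, "dz": 0.08, "twist": 0}, {"dx": -0.01, "dy": -0.001, "dz": 0.105, "twist": 0}, {"dx": -0.01, "dy": -0.001, "dz": 0.118, "twist": 0}, {"dx": -0.01, "dy": -0.001, "dz": 0.121, "twist": 0}])

```text
t: 12.5
eef_pos: [450.8, -139.0, 3.1]
tcp_rot: [-3.139, -0.001, 1.579]
ft_force: [-0.4, -0.5, 0.2]
opening: 0.381
```

Request:
carry_out(moves=[{"dx": 0, "dy": 0, "dz": 0, "twist": 0}, {"dx": 0, "dy": 0, "dz": 0, "twist": 0}])

```text
t: 12.7
eef_pos: [451.2, -139.5, 5.4]
tcp_rot: [3.141, 0.001, 1.579]
ft_force: [-0.4, -0.5, -0.0]
opening: 0.377
```

```bash
python3 -c "
from h import *
go(449.8,-71.6,4,90.2)"
```

```text
t 12.7 pos [ 451.2 -139.5    5.4] yaw 90.45 F [-0.4 -0.5 -0. ] | dx 0.0679 dy -0.0008 dz 0.0014 twist 0.25
```

Request:
carry_out(moves=[{"dx": 0.012, "dy": -0.001, "dz": 0.0015, "twist": 0.2}, {"dx": 0.024, "dy": -0.001, "dz": 0.0015, "twist": 0.2}, {"dx": 0.036, "dy": -0.001, "dz": 0.0015, "twist": 0.2}, {"dx": 0.046, "dy": -0.001, "dz": 0.0015, "twist": 0.2}, {"dx": 0.056, "dy": -0.001, "dz": 0.0015, "twist": 0.2}])

```text
t: 13.2
eef_pos: [449.2, -82.5, 3.6]
tcp_rot: [3.141, 0.0, 1.575]
ft_force: [-0.4, -0.6, 0.1]
opening: 0.38
```

Request:
carry_out(moves=[{"dx": 0.01, "dy": 0, "dz": 0, "twist": 0}, {"dx": 0.022, "dy": 0, "dz": 0, "twist": 0}, {"dx": 0.034, "dy": 0, "dz": 0, "twist": 0}, {"dx": 0.046, "dy": 0, "dz": 0, "twist": 0}, {"dx": 0.058, "dy": 0, "dz": 0, "twist": 0}])

```text
t: 13.7
eef_pos: [448.8, -24.6, 3.4]
tcp_rot: [-3.142, 0.0, 1.575]
ft_force: [0.0, -1.5, 1.0]
opening: 0.379
```

```bash
python3 -c "
from h import *
side('s10.png');p=cv2.imread('pics/s10.png');cv2.imwrite('pics/c10.png',cv2.resize(p[110:384,180:430],None,fx=2,fy=2));go(*(T['org']+T['ex']*-80-T['ey']*19),4,90.2)"
```

```text
ring side~ [519. 237.] tray [-9. 18.] span [59. 70.]
duck side~ [639. 242.] tray [111.  13.] span [2. 4.]
stackcup side~ [450.  -4.] tray [ -99. -216.] span [56. 91.]
tcp tray [-102.2 -234.8]
t 13.75 pos [448.5 -23.4   3.4] yaw 90.26 F [-0.   0.6  0.5] | dx 0.2169 dy 0.0038 dz -0.0006 twist 0.06
```

View pics/c10.png

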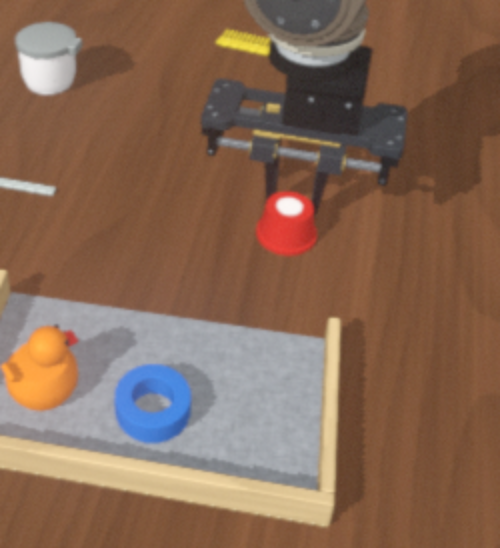

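Crop: red cup (288,225) upright between the fingers and on course.

Request:
carry_out(moves=[{"dx": 0.014, "dy": 0, "dz": 0, "twist": 0}, {"dx": 0.028, "dy": 0.0005, "dz": 0, "twist": 0}, {"dx": 0.042, "dy": 0.001, "dz": 0, "twist": 0}, {"dx": 0.056, "dy": 0.0015, "dz": 0, "twist": 0}, {"dx": 0.07, "dy": 0.002, "dz": 0, "twist": 0}])

```text
t: 14.25
eef_pos: [450.4, 45.2, 3.3]
tcp_rot: [-3.141, 0.0, 1.575]
ft_force: [-0.5, -0.4, 0.1]
opening: 0.378
```

Request:
carry_out(moves=[{"dx": 0.014, "dy": 0, "dz": 0, "twist": 0}, {"dx": 0.028, "dy": 0.0005, "dz": 0, "twist": 0}, {"dx": 0.042, "dy": 0.001, "dz": 0, "twist": 0}, {"dx": 0.056, "dy": 0.0015, "dz": 0, "twist": 0}, {"dx": 0.07, "dy": 0.002, "dz": 0, "twist": 0}])

```text
t: 14.75
eef_pos: [452.1, 115.2, 3.3]
tcp_rot: [-3.141, 0.0, 1.575]
ft_force: [-0.1, -0.6, 0.9]
opening: 0.374
```

```bash
python3 -c "
from h import *
side('s11.png');go(*(T['org']+T['ex']*-80-T['ey']*19),4,90.2)"
```

```text
ring side~ [519. 237.] tray [-9. 18.] span [59. 70.]
duck side~ [630. 256.] tray [104.  27.] span [0. 0.]
stackcup side~ [452. 137.] tray [-84. -75.] span [53. 80.]
tcp tray [-85.9 -95.8]
t 14.8 pos [452.2 116.5   3.3] yaw 90.26 F [-0.8 -0.5 -0.6] | dx 0.0771 dy -0.0006 dz -0.0007 twist 0.06
```

Request:
carry_out(moves=[{"dx": 0.012, "dy": 0, "dz": 0, "twist": 0}, {"dx": 0.024, "dy": 0, "dz": 0, "twist": 0}, {"dx": 0.036, "dy": 0, "dz": 0, "twist": 0}, {"dx": 0.048, "dy": 0, "dz": 0, "twist": 0}, {"dx": 0.058, "dy": 0, "dz": 0, "twist": 0}])

```text
t: 15.3
eef_pos: [452.0, 173.5, 3.3]
tcp_rot: [3.142, 0.0, 1.575]
ft_force: [0.2, -1.1, -0.5]
opening: 0.373
```

Request:
carry_out(moves=[{"dx": 0.008, "dy": 0, "dz": 0, "twist": 0}, {"dx": 0.015, "dy": 0, "dz": 0, "twist": 0}, {"dx": 0.019, "dy": 0, "dz": 0, "twist": 0}, {"dx": 0.019, "dy": 0, "dz": 0, "twist": 0}, {"dx": 0.009, "dy": 0, "dz": 0, "twist": 0}])

```text
t: 15.8
eef_pos: [452.1, 181.6, 3.4]
tcp_rot: [3.141, -0.0, 1.576]
ft_force: [-0.3, -0.5, 0.9]
opening: 0.38
```

Request:
carry_out(moves=[{"dx": -0.01, "dy": 0, "dz": 0, "twist": 0}, {"dx": -0.03, "dy": 0, "dz": 0, "twist": 0}, {"dx": -0.06, "dy": 0, "dz": 0, "twist": 0}, {"dx": -0.09, "dy": 0, "dz": 0, "twist": 0}, {"dx": -0.1, "dy": 0, "dz": -0.03, "twist": 0}])

```text
t: 16.3
eef_pos: [450.8, 78.3, 31.5]
tcp_rot: [-3.136, 0.0, 1.572]
ft_force: [0.4, 0.3, 0.7]
opening: 0.38
```

Request:
carry_out(moves=[{"dx": -0.02, "dy": 0, "dz": -0.04, "twist": 0}, {"dx": -0.05, "dy": 0, "dz": -0.08, "twist": 0}, {"dx": -0.09, "dy": 0, "dz": -0.11, "twist": 0}, {"dx": -0.13, "dy": 0, "dz": -0.13, "twist": 0}, {"dx": -0.17, "dy": 0, "dz": -0.15, "twist": 0}])

```text
t: 16.8
eef_pos: [452.2, -91.0, 184.7]
tcp_rot: [3.141, 0.0, 1.574]
ft_force: [0.7, 1.1, -0.4]
opening: 0.377
```

Request:
carry_out(moves=[{"dx": -0.04, "dy": 0, "dz": 0, "twist": 0}, {"dx": -0.08, "dy": 0, "dz": 0, "twist": 0}, {"dx": -0.12, "dy": 0, "dz": 0, "twist": 0}, {"dx": -0.15, "dy": 0, "dz": 0, "twist": 0}, {"dx": -0.15, "dy": 0, "dz": 0, "twist": 0}])

```text
t: 17.3
eef_pos: [452.7, -242.4, 183.1]
tcp_rot: [3.141, 0.001, 1.57]
ft_force: [0.0, 1.5, 0.4]
opening: 0.378
```

```bash
python3 -c "
from h import *
side('s12.png')
p,_=save('top','t12.png')
for k,c in objs(p).items(): print(k,tray(c))
cv2.imwrite('pics/both.png',np.hstack([cv2.resize(cv2.imread('pics/'+f),(400,300)) for f in ('t12.png','s12.png')]))"
```

```text
ring side~ [519. 237.] tray [-9. 18.] span [59. 70.]
duck side~ [636. 231.] tray [108.   2.] span [6. 8.]
stackcup side~ [453. 218.] tray [-76.   5.] span [54. 74.]
tcp tray [-117.6 -451.4]
ring [517.  235.2] r 30.6
duck [613.2 241.2] r 30.3
stackcup [451.9 227.2] r 29.1
ring [-10.7945647   16.62479514]
duck [85.55211321 14.01683052]
stackcup [-76.34947686  14.50417942]
```

View pics/both.png

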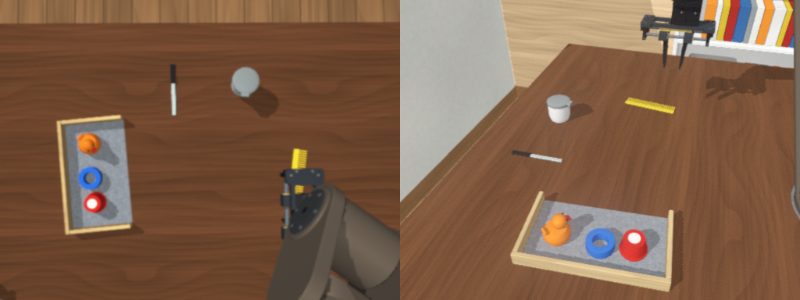

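All three toys are upright and well inside the tray. The file, lidded cup and comb are in place, and the gripper is clear, so I'm handing in.

```bash
python3 -c "
from h import *
print(job_done(),state()['t'])"
```

```text
the job is handed in; nothing more can be done
the job is handed in; nothing more can be done
```

All three toys are in the tray. I swept them in one at a time (ring, duck, red cup) with two fingers held low on each toy, then backed the arm away and handed the job in at about 17.4 s.

**Toy positions:** the last top view put the ring at (-11, 17), the duck at (86, 14) and the red cup at (-76, 15) mm in the tray frame. Each is at least 24 mm clear of every wall and at least 34 mm inside the open side. All three look upright.

**Things to leave alone:** the file, lidded cup and comb look unmoved in the pictures. I did not re-measure them, and the arm partly hid the comb in the last top view.

**Forces:** every wrist reading stayed below about 5 N.

**Checks that disagreed:** the side-view colour mask for the duck broke up and gave false positions at several points, including the last check. I relied on the pictures and the top view for the duck instead. The top camera was also blocked by the arm during two of the checks.

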